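File the small notebook upright in the narrow slot of the sorter

TASK

Take the small notebook off the sloping wooden rest and file it in the narrow slot of the wooden sorter. With the notebook still leaning as it did on the rest, put its lower long edge into the mouth of the slot, hold it there a moment, then straighten it upright and lower it until it stands on the floor of the slot, centred along the slot's length. Let go of it.

Things in the scene. Friction and masses are not known exactly. Their poses are not given: they have to be found in the camera images.
- notebook: Loose pale hard-cover notebook 180x126x14 mm, 0.2 kg, does not open; it leans on the rest, spine up, 20 degrees back from upright (the big one lying flat is not meant). Origin: centre of its back cover; x along the 180, y up the slope (page edge -63, spine +63 mm), z through the thickness to the rest's front (mid-thickness z +7). Grip the middle of the spine across the 14 mm.
- lower_edge (a point): Middle of the notebook's lower long edge (the page edge) at half its thickness: point (0, -63, +7) mm in the notebook's frame; same axes as the notebook.
- rest: Sloping rest of light wood, fixed; foot 115x160 mm, 85 mm high. Origin: centre of its underside; x to its back, y along its width, z up. The panel leans 20 degrees from upright toward +x behind the notebook's lower 70 mm; the upper 56 mm stand free on both sides. An 8 mm lip holds the lower edge in front: lift the notebook off up along the slope.
- narrow_slot (a point): Middle of the narrow slot's floor, 8 mm over the desk, in the fixed light-wood sorter (118x200 mm, 66 mm high). x across the slots (to the back), y along, z up. The slot, in front, is 20 mm wide, 190 long, open at the ends; walls 12 mm thick, straight to 45 mm over this floor, then chamfered to 36 mm wide at the rim, 58 mm over it. The wide slot (46 mm, unused) is 45 mm behind (+x).

How it is judged:
By the outcome, as a careful person would: the job done as asked, in the order asked, and still so for the second after the job is handed in, with the robot touching nothing.
It also fails if it takes over 45 s, if anything falls off the work surface, if the arm or the gripper's body presses on something with over 40 N, if the wrist force passes 120 N, or if a joint passes its speed limit or range.

ROBOT

A 6-joint arm with a two-finger parallel gripper is mounted at the origin on a cart in front of the work surface, level with it; the furniture and walls round the work are solid. World frame = base frame: x ahead of the robot, y to its left, z up, the work surface at z = 0. Lengths are in mm, angles in degrees, forces in N, time in s.
With the tool pointing down it reaches from about 300 to 850 mm from the base axis. Payload 4.2 kg.
Tool frame: the origin (TCP) lies on the centre line of the jaws, within the pads' length; the fingertips stand 14 mm ahead of it and the grasp point (between the pads) lies 5 mm behind it (env.finger_overhang is the z of the fingertips in the tool frame, in mm); z points along the fingers, y is the line along which they close (so a half turn about z gives the same grasp; the last joint's range is limited). The gripper opens to 91 mm and grips with 3 to 60 N. Pads are 32 mm wide; open, the fingers measure 118 mm over their backs; the gripper's body (76 mm by 178 mm) begins 60 mm behind the grasp point.
Start: joints at [-71.391, 18.312, 89.639, -0, 72.044, -1.146], TCP at [194.358, -541.172, 227.976] pointing down, gripper open.
Joint ranges: [-177.97, 177.97], [-48.28, 115.42], [12.27, 149.76], [-77.06, 257.06], [2.81, 150.46], [-146.56, 146.56]. Speed limits (degrees/s): [147.25, 147.25, 180, 180, 180, 180].

INTERFACE

Orientations are given as [roll, pitch, yaw] about the fixed x, y, z axes, in that order (R = Rz(yaw) Ry(pitch) Rx(roll)).
In Python, from workcell import sensors, viewer, env gives the robot as it stands. The module is installed in compiled form; this text tells all that it offers.
- The arm moves only by the tool step_arm, never from a script. Its argument "plan" is one flat list of numbers, 6 for each row, row after row: the shift along the tool's x, y, z in cm, then the turn, a rotation vector about the tool's x, y, z in rad. In form: [x, y, z, wx, wy, wz, x, y, z, wx, wy, wz, ...]. A call has 1 to 5 rows; each row shifts and turns the commanded pose from where the row before left it, along the tool's axes as they then stand; what a row does not reach is not made up. A row lasts 1/12 s, in which the tool goes at most 41.7 mm and 7.16 degrees, less where a joint would pass 70% of its speed; a pose out of reach is approached as far as the arm can. A call is refused whole if a number of a shift passes 4.17 or a number of a turn 0.125, either way. A call with a gripper value outside its range is refused whole. "hand" is the finger opening in cm, from 0 to 9.12, set as the call begins (left out, the last holds). The fingers move at their own pace and stop on an object; "newtons" is the grip in N (left out, the last holds). Time passes only in rows, so rows that do not move let the fingers close. It gives the time, the measured TCP pose, the force, the opening and the grip force at its end, in the units of the state.
- sensors.state(): the state, without advancing time (a new reading comes with each control period).
- viewer.grab_frame(name): name is "scene" or "top" or "wrist"; returns a dict with "img" (400x640x3 uint8, red, green, blue), "fx", "fy", "cx", "cy" (pixels), "position" and "attitude" of the camera in the world. Camera axes: x right, y down, z forward; pixel columns grow to the right and rows downward; lengths in mm; the calibration is good to about 2 mm. A picture is of the moment at which its call begins. There is no depth.
- env.job_done(): hands the job in; it is judged then, once.
Trained networks look in a picture, given as the dict that the camera call returned (one of the last four; its "shot" number tells which), for a name from the list of things; names that differ only in an ending like _2 or _b are one class to them, and where a whole thing is asked for, a point or a joint stands for the part that bears it (a point fixed in the world has none). Each returns a list of dicts, best first, with "score" (0 to 1); they miss things now and then, are a little off and sometimes report something else, mostly with a low value. They report only what shows in the picture. A call takes as long as a camera call.
- viewer.boxes_of(name, picture): "location" ([column, row] in pixels, amid what is visible of it).
- viewer.pinpoint(name, picture): "location" ([column, row] in pixels: a listed point, or the origin of a listed thing).
The state is a dict: "time_s": time; "qpos": joint angles; "qvel": joint speeds; "effort": joint torques, N m; "ee_pos": TCP position; "ee_rot": TCP orientation; "force": force on the tool from outside, world axes, zero at the start; "torque": the same for the moment, N m; "gripper_width": finger opening in mm; "gripper_force": force on a finger pad.
Only numpy, scipy, OpenCV 4.12 (cv2) and the standard library are available. Lean on these libraries where they do the work, as an engineer would, in place of code of your own. Each camera call takes 0.05 s, during which the arm holds its last target. There are 200 camera calls.

## Working session

There is one attempt and no reset: what is moved stays moved. The work goes in short steps, Python scripts to look and compute and a tool call to move; the robot and the scene stay as the last step left them, time stands still between calls to the robot, and variables do not carry over. Pictures are saved under pics/ and viewed, at most 10 in all, crops included, and the job is handed in when it is done.

Besides the shell and the picture viewer there is one more tool, called after "Request:" as name(argument=value, ...), one argument or row to a line, values as JSON. step_arm: Moves the arm, as the interface text tells. Its arguments: {"type":"object","properties":{"plan":{"type":"array","items":{"type":"number"}},"hand":{"type":"number"},"newtons":{"type":"number"}},"required":["plan"]}

```bash
mkdir -p pics
cat > h.py <<'E'
import numpy as np, cv2
from scipy.spatial.transform import Rotation as R
from workcell import sensors, viewer, env
def grab(n,fn=None):
    p=viewer.grab_frame(n)
    if fn: cv2.imwrite('pics/'+fn,p['img'][:,:,::-1])
    return p
def rot(a):
    a=np.array(a,float)
    return a if a.shape==(3,3) else R.from_euler('xyz',a,degrees=True).as_matrix()
def ray(p,uv):
    d=np.array([(uv[0]-p['cx'])/p['fx'],(uv[1]-p['cy'])/p['fy'],1.])
    return np.array(p['position'],float), rot(p['attitude'])@d
def onz(p,uv,z):
    o,d=ray(p,uv); return o+d*(z-o[2])/d[2]
def tri(l):
    A=np.zeros((3,3));b=np.zeros(3)
    for p,uv in l:
        o,d=ray(p,uv);d=d/np.linalg.norm(d);M=np.eye(3)-np.outer(d,d);A+=M;b+=M@o
    return np.linalg.solve(A,b)
def proj(p,X):
    c=rot(p['attitude']).T@(np.array(X,float)-p['position']); return np.array([p['fx']*c[0]/c[2]+p['cx'],p['fy']*c[1]/c[2]+p['cy']])
E
python3 - <<'E'
from h import *
np.set_printoptions(precision=1,suppress=True)
P={}
for n in ['scene','top','wrist']:
    p=P[n]=grab(n,n+'0.png'); print(n,p['position'],p['attitude'],p['fx'])
for t in ['notebook','lower_edge','rest','narrow_slot']:
    l=[]
    for n in ['scene','top']:
        r=viewer.pinpoint(t,P[n])
        print(t,n,[(np.round(x['location'],1),round(x['score'],2)) for x in r[:3]])
        if r: l.append((P[n],r[0]['location']))
    if len(l)==2: print('tri',tri(l))
print(sensors.state())
a=np.hstack([P['scene']['img'],P['top']['img']])
E
```

```text
scene [ 251.  -506.5  795. ] [-141.9    0.7  -29.8] 429.4040519885736
top [ 420.1  -13.7 1075.9] [-175.2    0.9  -89.6] 440.6362475429319
wrist [ 264.6 -515.8  385. ] [164.6   0.1 -70.2] 276.0570815171882
notebook scene [(array([369.3, 273.3]), 0.95)]
notebook top [(array([403.3, 190.1]), 0.67), (array([400.7, 194.2]), 0.6)]
tri [ 515.9 -204.3   80.4]
lower_edge scene [(array([352.7, 289.5]), 0.59)]
lower_edge top [(array([393.9, 205.8]), 0.95)]
tri [ 485.9 -193.4   24.5]
rest scene [(array([364.4, 295.5]), 0.67)]
rest top [(array([401.9, 194.5]), 0.84)]
tri [ 508.7 -212.8   11.6]
narrow_slot scene [(array([258.6, 170.9]), 0.57)]
narrow_slot top [(array([232.5, 217.1]), 0.63)]
tri [457.2 192.   21.8]
{'time_s': 0.55, 'qpos': array([-71.4,  18.3,  89.6,  -0. ,  72. ,  -1.1]), 'qvel': array([-0. ,  0. , -0.2,  0. , -0. , -0. ]), 'effort': array([ -0. , -41.2, -23.2,   0.1,   0. ,   0. ]), 'ee_pos': array([ 194.3, -541.2,  227.9]), 'ee_rot': array([180. ,   0. ,  19.8]), 'force': array([-0.2, -0.4,  0.5]), 'torque': array([ 0., -0., -0.]), 'gripper_force': 0.0, 'gripper_width': 91.10766740473002}
```

View pics/scene0.png

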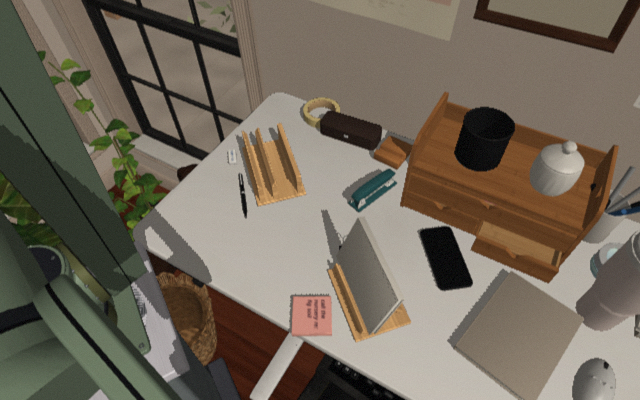

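View pics/top0.png

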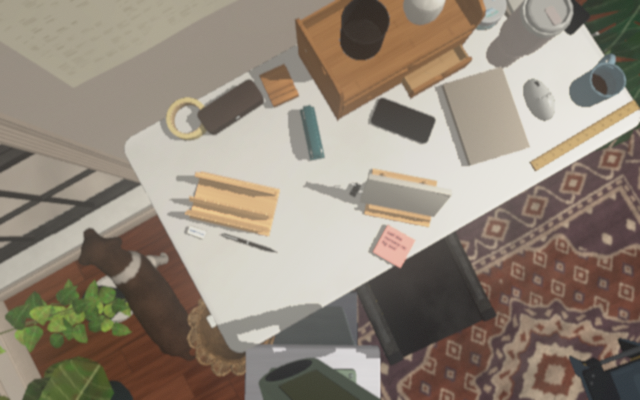

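The scene view shows the notebook leaning on the rest at about (365,275) and the sorter at (270,165). In the top view they are at (403,195) and (232,205), both turned by about -8°. Next I'll plan the move to a pre-grasp along the slope.

```bash
cat >> h.py <<'E'
def frame(theta,tilt):  # tool rotation for notebook leaning back by tilt, rest yaw theta
    t=np.radians(tilt); y=[np.cos(t),0,-np.sin(t)]; z=[-np.sin(t),0,-np.cos(t)]
    return R.from_euler('z',theta,degrees=True).as_matrix()@np.array([[0,1,0],y,z]).T
def plan(pos,Rt,n,p0=None,R0=None):
    s=sensors.state(); p0=s['ee_pos'] if p0 is None else p0; R0=rot(s['ee_rot']) if R0 is None else R0
    w=R.from_matrix(R0.T@Rt).as_rotvec()
    d=(np.array(pos)-p0)/n/10
    for i in range(n):
        Ri=R0@R.from_rotvec(w*i/n).as_matrix()
        print(', '.join(f'{v:.2f}' for v in Ri.T@d)+', '+', '.join(f'{v:.3f}' for v in w/n),end=',\n' if i%5==4 else ', ')
    print()
E
python3 - <<'E'
from h import *
Rt=frame(-8,20)
spine=np.array([531,-202,141]); 
tgt=spine-Rt[:,2]*95
print(tgt); plan(tgt,Rt,15)
i=cv2.imread('pics/top0.png')
a=cv2.resize(i[160:240,170:290],None,fx=6,fy=6,interpolation=2)[:, :]
b=cv2.resize(i[160:240,340:460],None,fx=6,fy=6,interpolation=2)
cv2.imwrite('pics/c.png',cv2.resize(np.vstack([a,b]),(450,600)))
E
```

```text
[ 563.17570455 -206.52200037  230.27079897]
3.07, -1.27, -0.02, 0.021, -0.013, -0.072, 3.15, -1.05, -0.03, 0.021, -0.013, -0.072, 3.22, -0.82, -0.05, 0.021, -0.013, -0.072, 3.27, -0.59, -0.08, 0.021, -0.013, -0.072, 3.30, -0.35, -0.11, 0.021, -0.013, -0.072,
3.31, -0.12, -0.15, 0.021, -0.013, -0.072, 3.31, 0.11, -0.19, 0.021, -0.013, -0.072, 3.29, 0.35, -0.23, 0.021, -0.013, -0.072, 3.26, 0.58, -0.29, 0.021, -0.013, -0.072, 3.20, 0.80, -0.34, 0.021, -0.013, -0.072,
3.13, 1.02, -0.40, 0.021, -0.013, -0.072, 3.05, 1.23, -0.46, 0.021, -0.013, -0.072, 2.95, 1.44, -0.53, 0.021, -0.013, -0.072, 2.83, 1.63, -0.60, 0.021, -0.013, -0.072, 2.70, 1.82, -0.67, 0.021, -0.013, -0.072,
```

Request:
step_arm(
  plan=[3.07,-1.27,-0.02,0.021,-0.013,-0.072,3.15,-1.05,-0.03,0.021,-0.013,-0.072,3.22,-0.82,-0.05,0.021,-0.013,-0.072,3.27,-0.59,-0.08,0.021,-0.013,-0.072,3.3,-0.35,-0.11,0.021,-0.013,-0.072],
)

```text
time_s: 0.97
ee_pos: [318.1, -428.5, 228.9]
ee_rot: [-173.4, 2.6, 40.7]
force: [-0.2, -0.6, -0.4]
gripper_width: 91.5
gripper_force: 0.0
```

Request:
step_arm(
  plan=[3.31,-0.12,-0.15,0.021,-0.013,-0.072,3.31,0.11,-0.19,0.021,-0.013,-0.072,3.29,0.35,-0.23,0.021,-0.013,-0.072,3.26,0.58,-0.29,0.021,-0.013,-0.072,3.2,0.8,-0.34,0.021,-0.013,-0.072],
)

```text
time_s: 1.38
ee_pos: [441.0, -316.5, 229.3]
ee_rot: [-166.4, 2.6, 61.7]
force: [0.6, -0.1, -0.3]
gripper_width: 91.4
gripper_force: 0.0
```

Request:
step_arm(
  plan=[3.13,1.02,-0.4,0.021,-0.013,-0.072,3.05,1.23,-0.46,0.021,-0.013,-0.072,2.95,1.44,-0.53,0.021,-0.013,-0.072,2.83,1.63,-0.6,0.021,-0.013,-0.072,2.7,1.82,-0.67,0.021,-0.013,-0.072],
)

```text
time_s: 1.8
ee_pos: [563.5, -204.3, 229.3]
ee_rot: [-159.8, 0.1, 82.5]
force: [-0.1, -0.5, -0.1]
gripper_width: 90.9
gripper_force: 0.0
```

Run:
```python
from h import *
np.set_printoptions(precision=1,suppress=True)
s=sensors.state();print(s['time_s'],s['ee_pos'],s['ee_rot'],s['qpos'])
p=grab('wrist','w1.png');print(p['position'],p['attitude'])
for t in ['notebook','lower_edge','rest','narrow_slot']:
    print(t,[(np.round(x['location'],1),round(x['score'],2)) for x in viewer.pinpoint(t,p)[:2]])
for X in [(531,-202,141),(516,-204,80)]: print(proj(p,X))
cv2.imwrite('pics/m1.png',np.vstack([cv2.imread('pics/w1.png')[:,80:640],cv2.resize(cv2.imread('pics/c.png')[300:],(560,200))]))
```

```text
1.8 [ 563.5 -204.3  229.3] [-159.8    0.1   82.5] [-18.9  31.2  71.4  -4.1  97.3 -11.2]
[ 626.7 -136.8  377.3] [164.4  20.2  -7.5]
notebook [(array([318.9, 195.6]), 0.83)]
lower_edge []
rest [(array([341.8, 187.3]), 0.89)]
narrow_slot []
[319.6 205.3]
[325.7 192.9]
```

View pics/w1.png

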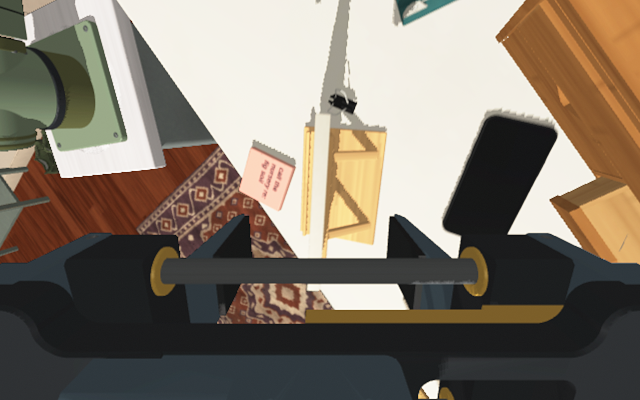

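View pics/c.png

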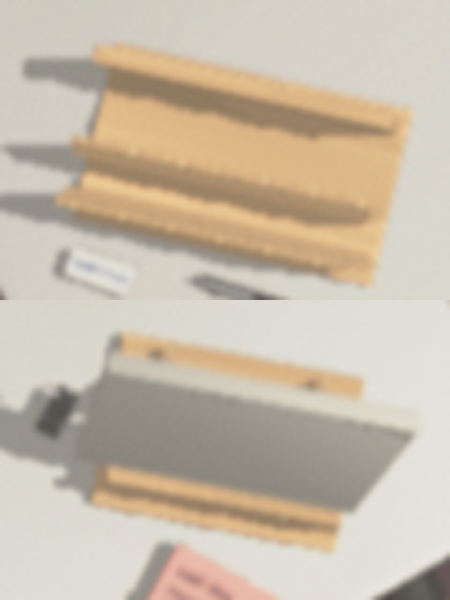

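Wrist view: the spine is the pale strip at columns 314–330, its far (+y) end at about row 113, nicely between the open fingers. I'll measure its line and end, plus the sorter in the top view.

Run:
```python
from h import *
np.set_printoptions(precision=1,suppress=True)
p=grab('wrist'); im=p['img'].astype(int)
hsv=cv2.cvtColor(p['img'],cv2.COLOR_RGB2HSV)
Rt=frame(-8,20); n=-Rt[:,2]; sp=np.array([531,-202,141.])
L=[];Rr=[]
def pl(uv):
    o,d=ray(p,uv); return o+d*(n@(sp-o))/(n@d)
for r in range(135,232,8):
    m=(hsv[r,300:345,1]<60); c=np.flatnonzero(m)+300
    print(r,c.min(),c.max(),len(c))
    L.append(pl((c.min(),r)));Rr.append(pl((c.max()+1,r)))
for A in (L,Rr):
    A=np.array(A);k=np.polyfit(A[:,1],A[:,0],1);print('slope deg',np.degrees(np.arctan(k[0])),'x at y=-202',np.polyval(k,-202))
print([tuple(im[r,322]) for r in range(104,124,2)])
print('end',pl((322,113)))
q=grab('top')
c=cv2.resize(q['img'][160:240,170:290],None,fx=8,fy=8,interpolation=2)
# sorter corners (from crop pic): convert crop pixel -> image pixel
f=lambda u,v:(170+u*120/450, 160+v*80/300)
for nm,u,v,z in [('back rim L',97,47,66),('back rim R',410,108,66),('front wall top L',60,195,66),('front R bottom',372,283,0)]:
    print(nm,onz(q,f(u,v),z))
print('nslot',onz(q,viewer.pinpoint('narrow_slot',q)[0]['location'],8))
```

```text
135 300 329 19
143 300 328 19
151 300 328 19
159 300 327 17
167 300 327 18
175 300 326 17
183 300 326 18
191 300 325 16
199 300 325 16
207 300 324 16
215 300 324 15
223 300 323 14
231 300 323 17
slope deg 8.764013543917672 x at y=-202 512.3346965331862
slope deg 10.630999844564172 x at y=-202 535.3387562221504
[(np.int64(161), np.int64(156), np.int64(144)), (np.int64(161), np.int64(157), np.int64(144)), (np.int64(162), np.int64(157), np.int64(144)), (np.int64(161), np.int64(157), np.int64(144)), (np.int64(161), np.int64(156), np.int64(142)), (np.int64(238), np.int64(233), np.int64(215)), (np.int64(235), np.int64(230), np.int64(211)), (np.int64(235), np.int64(230), np.int64(212)), (np.int64(236), np.int64(229), np.int64(212)), (np.int64(236), np.int64(231), np.int64(213))]
end [ 543.1 -120.4  140.8]
back rim L [558.4 270.9  66. ]
back rim R [521.5  76.6  66. ]
front wall top L [466.7 291.1  66. ]
front R bottom [413.8 105.7   0. ]
nslot [461.3 197.3   8. ]
```

Run:
```python
from h import *
Rt=frame(-10.5,20); sp=np.array([527.5,-209,141.])
a=sp-Rt[:,2]*80; plan(a,Rt,2); plan(sp+Rt[:,2]*19,Rt,5,a,Rt)
```

```text
-0.41, -0.04, 0.74, -0.001, 0.010, 0.022, -0.42, -0.03, 0.74, -0.001, 0.010, 0.022, 
-0.00, -0.00, 1.98, 0.000, 0.000, 0.000, -0.00, -0.00, 1.98, 0.000, 0.000, 0.000, -0.00, -0.00, 1.98, 0.000, 0.000, 0.000, -0.00, -0.00, 1.98, 0.000, 0.000, 0.000, -0.00, -0.00, 1.98, 0.000, 0.000, 0.000,
```

Request:
step_arm(
  plan=[-0.41,-0.04,0.74,-0.001,0.01,0.022,-0.42,-0.03,0.74,-0.001,0.01,0.022,0,0,0,0,0,0],
)

```text
time_s: 2.45
ee_pos: [553.4, -214.4, 214.3]
ee_rot: [-159.7, -0.0, 79.4]
force: [0.6, -0.0, 1.1]
gripper_width: 91.4
gripper_force: 0.0
```

Run:
```python
from h import *
np.set_printoptions(precision=1,suppress=True)
s=sensors.state();print(s['ee_pos'],s['ee_rot'])
p=grab('wrist'); hsv=cv2.cvtColor(p['img'],cv2.COLOR_RGB2HSV)
for r in (130,160,190,220):
    print(r,''.join('#' if x<60 else '.' for x in hsv[r,290:350,1]))
Rt=rot(s['ee_rot']);
for d in (-70,0,70):
  for off in(-7,7): print(d,off,proj(p,s['ee_pos']+Rt@np.array([d,off,80])))
print([(r,p['img'][r,319,0]) for r in range(80,130,3)])
```

```text
[ 553.4 -214.4  214.3] [-159.7   -0.    79.4]
130 #############.........################......................
160 #############..........###############......................
190 ##############.........###############......................
220 ##############.........##############.......................
-70 -7 [312.2 276.9]
-70 7 [326.6 276.9]
0 -7 [311.7 208. ]
0 7 [327.2 208. ]
70 -7 [311.1 127.9]
70 7 [327.9 127.9]
[(80, np.uint8(252)), (83, np.uint8(212)), (86, np.uint8(194)), (89, np.uint8(158)), (92, np.uint8(159)), (95, np.uint8(157)), (98, np.uint8(160)), (101, np.uint8(161)), (104, np.uint8(235)), (107, np.uint8(235)), (110, np.uint8(236)), (113, np.uint8(236)), (116, np.uint8(236)), (119, np.uint8(237)), (122, np.uint8(237)), (125, np.uint8(238)), (128, np.uint8(237))]
```

Predicted spine edges match the picture (columns 312–327, end at row 104). I'll descend and grip.

Request:
step_arm(
  plan=[0,0,1.98,0,0,0,0,0,1.98,0,0,0,0,0,1.98,0,0,0,0,0,1.98,0,0,0,0,0,1.98,0,0,0],
)

```text
time_s: 2.92
ee_pos: [521.5, -206.8, 122.1]
ee_rot: [-160.0, -0.0, 79.5]
force: [-0.1, -0.4, 0.1]
gripper_width: 91.5
gripper_force: 0.0
```

Request:
step_arm(
  plan=[0,0,0,0,0,0,0,0,0,0,0,0,0,0,0,0,0,0,0,0,0,0,0,0,0,0,0,0,0,0],
  hand=0.5,
  newtons=25,
)

```text
time_s: 3.33
ee_pos: [523.0, -207.0, 123.8]
ee_rot: [-160.1, -0.0, 79.6]
force: [0.3, 0.3, 1.1]
gripper_width: 60.7
gripper_force: 0.0
```

Request:
step_arm(
  plan=[0,0,0,0,0,0,0,0,0,0,0,0,0,0,0,0,0,0,0,0,0,0,0,0,0,0,0,0,0,0],
)

```text
time_s: 3.75
ee_pos: [522.0, -206.7, 122.8]
ee_rot: [-159.9, -0.0, 79.6]
force: [0.3, 0.8, -0.6]
gripper_width: 27.5
gripper_force: 0.0
```

Request:
step_arm(
  plan=[0,0,0,0,0,0,0,0,0,0,0,0,0,0,0,0,0,0,0,0,0,0,0,0,0,0,0,0,0,0],
)

```text
time_s: 4.17
ee_pos: [521.2, -206.6, 122.9]
ee_rot: [-159.8, -0.0, 79.5]
force: [-2.3, 0.7, 3.3]
gripper_width: 13.7
gripper_force: 24.9
```

Request:
step_arm(
  plan=[0,0,-1,0,0,0,0,0,-2,0,0,0,0,0,-3,0,0,0,0,0,-3,0,0,0,0,0,-3,0,0,0],
)

```text
time_s: 4.58
ee_pos: [563.7, -214.4, 236.9]
ee_rot: [-160.1, -0.0, 79.6]
force: [0.9, -0.9, -1.1]
gripper_width: 13.2
gripper_force: 25.0
```

Run:
```python
from h import *
np.set_printoptions(precision=1,suppress=True)
# pre-entry, high over the slot (lower edge ~60 above rim), keep 20 deg lean
s=sensors.state(); print(s['ee_pos'],s['ee_rot'],s['gripper_width'],s['gripper_force'],s['force'])
Rt=frame(-10.8,20)
le=np.array([459,196,8+58+65.]) # lower edge target
tcp=le-Rt[:,2]*107
print(tcp); plan(tcp,Rt,15)
```

```text
[ 563.7 -214.4  236.9] [-160.1   -0.    79.6] 13.208442315389492 24.985573310405016 [ 0.9 -0.9 -1.1]
[494.9 189.1 231.5]
2.56, -0.87, 0.35, 0.000, 0.000, 0.000, 2.56, -0.87, 0.35, 0.000, 0.000, 0.000, 2.56, -0.87, 0.36, 0.000, 0.000, 0.000, 2.56, -0.87, 0.36, 0.000, 0.000, 0.000, 2.56, -0.87, 0.36, 0.000, 0.000, 0.000,
2.56, -0.87, 0.36, 0.000, 0.000, 0.000, 2.56, -0.87, 0.36, 0.000, 0.000, 0.000, 2.56, -0.87, 0.36, 0.000, 0.000, 0.000, 2.56, -0.88, 0.36, 0.000, 0.000, 0.000, 2.56, -0.88, 0.36, 0.000, 0.000, 0.000,
2.56, -0.88, 0.36, 0.000, 0.000, 0.000, 2.56, -0.88, 0.36, 0.000, 0.000, 0.000, 2.56, -0.88, 0.36, 0.000, 0.000, 0.000, 2.56, -0.88, 0.36, 0.000, 0.000, 0.000, 2.56, -0.88, 0.36, 0.000, 0.000, 0.000,
```

Request:
step_arm(
  plan=[1.3,-0.44,0.18,0,0,0,2.56,-0.87,0.36,0,0,0,2.56,-0.87,0.36,0,0,0,2.56,-0.87,0.36,0,0,0,2.56,-0.87,0.36,0,0,0],
)

```text
time_s: 5.0
ee_pos: [541.7, -91.5, 233.2]
ee_rot: [-160.0, -0.1, 79.6]
force: [0.8, -1.4, -1.4]
gripper_width: 13.6
gripper_force: 25.0
```

Request:
step_arm(
  plan=[2.56,-0.87,0.36,0,0,0,2.56,-0.87,0.36,0,0,0,2.56,-0.87,0.36,0,0,0,2.56,-0.88,0.36,0,0,0,2.56,-0.88,0.36,0,0,0],
)

```text
time_s: 5.42
ee_pos: [518.2, 43.2, 231.5]
ee_rot: [-160.0, -0.1, 79.6]
force: [0.7, 0.1, -1.2]
gripper_width: 13.3
gripper_force: 25.0
```

Request:
step_arm(
  plan=[2.56,-0.88,0.36,0,0,0,2.56,-0.88,0.36,0,0,0,2.56,-0.88,0.36,0,0,0,2.56,-0.88,0.36,0,0,0,2.56,-0.88,0.36,0,0,0],
)

```text
time_s: 5.83
ee_pos: [494.5, 177.6, 229.8]
ee_rot: [-160.0, -0.1, 79.6]
force: [0.0, -0.1, -0.9]
gripper_width: 13.2
gripper_force: 25.0
```

Request:
step_arm(
  plan=[1.3,-0.44,0.18,0,0,0,0,0,0,0,0,0,0,0,0,0,0,0],
)

```text
time_s: 6.08
ee_pos: [492.5, 189.5, 229.8]
ee_rot: [-160.0, 0.0, 79.7]
force: [0.2, -0.3, -2.3]
gripper_width: 13.3
gripper_force: 25.0
```

Run:
```python
from h import *
np.set_printoptions(precision=1,suppress=True)
s=sensors.state();print(s['time_s'],s['ee_pos'],s['ee_rot'],s['qpos'])
P={n:grab(n,n+'2.png') for n in('wrist','top','scene')}
for t in ['notebook','lower_edge','narrow_slot']:
    l=[]
    for n in P:
        r=viewer.pinpoint(t,P[n]); print(t,n,[(np.round(x['location'],1),round(x['score'],2)) for x in r[:2]])
        if r: l.append((P[n],r[0]['location']))
        if r and t=='narrow_slot': print(onz(P[n],r[0]['location'],8))
    if len(l)>1: print('tri',tri(l))
a=cv2.resize(P['scene']['img'][80:240,190:350],(400,400),interpolation=2)
cv2.imwrite('pics/m2.png',np.hstack([P['wrist']['img'][:,180:580],a])[:,:,::-1])
```

```text
6.0833 [492.5 189.5 229.8] [-160.     0.    79.7] [14.7 23.4 84.4  8.3 90.5 23.8]
notebook wrist [(array([325.2, 220.5]), 0.92)]
notebook top []
notebook scene [(array([261.8, 114.5]), 0.71)]
tri [484.9 191.5 187.2]
lower_edge wrist []
lower_edge top []
lower_edge scene [(array([250.6, 138.7]), 0.69)]
narrow_slot wrist [(array([353.8, 178.5]), 0.89)]
[462.9 194.1   8. ]
narrow_slot top [(array([231.8, 213. ]), 0.6)]
[467.6 196.7   8. ]
narrow_slot scene [(array([257.9, 171.5]), 0.8)]
[458.6 203.5   8. ]
tri [462.9 196.2  13.9]
```

View pics/m2.png

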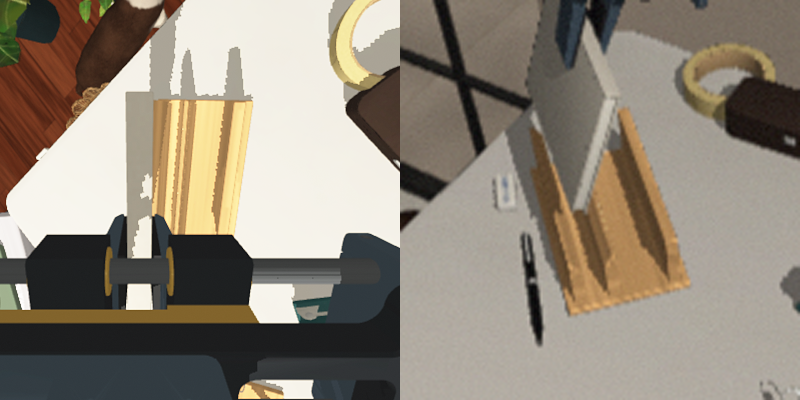

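Left half (wrist, columns offset 180): the sorter's far end spans columns 335–433 at row 100, with the notebook covering columns 305–335. On the right, the scene shows the notebook leaning above the sorter. I'll zoom in on the slot.

Run:
```python
import cv2
i=cv2.imread('pics/wrist2.png')[92:232,320:440]
cv2.imwrite('pics/z2.png',cv2.resize(i,None,fx=4.2,fy=4.2,interpolation=cv2.INTER_NEAREST))
```

```text
(no output)
```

View pics/z2.png

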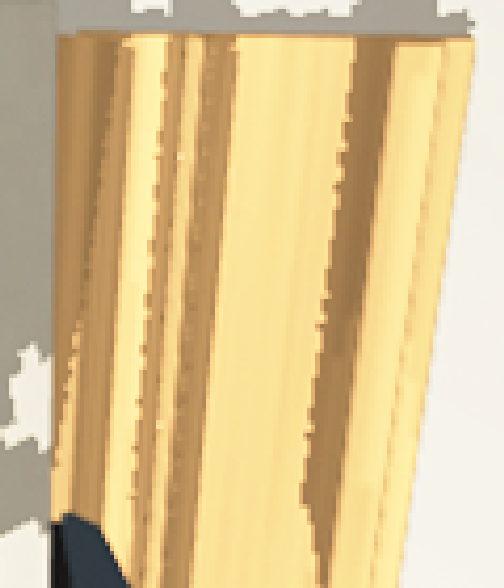

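Run:
```python
from h import *
np.set_printoptions(precision=1,suppress=True)
p=grab('wrist')
a=onz(p,(432.9,100.8),8);b=onz(p,(415.2,231.3),8)
print(a,b); th=np.degrees(np.arctan2(-(a-b)[0],(a-b)[1])); print('theta',th)
Rz=R.from_euler('z',th,degrees=True).as_matrix()
slot=a-Rz@np.array([88,100,0]); print('slot',slot)
z=lambda uv:((uv[0]-320)*4.2,(uv[1]-92)*4.2)
def at(x,h):  # zoom col at zoom row 243 of line along y at offset x, height h over floor
    q=[z(proj(p,slot+Rz@np.array([x,y,h]))) for y in(-95,95)]
    return np.interp(243,[q[1][1],q[0][1]],[q[1][0],q[0][0]])
for nm,x,h in [('frontwall outer',-22,58),('frontrim in',-18,58),('fchamfer bot',-10,45),('ffloor',-10,0),('bfloor',10,0),('b chamfer bot',10,45),('brim',18,58),('mid wall back rim',22,58),('mid wall back floor',22,0),('back wall floor',68,0),('bw rim in',68,58),('bw out rim',80,58),('bw out base',80,0),('base edge',88,0)]:
    print(nm,at(x,h))
g=p['img'][150,320:440].astype(int); print([(int((i+320-320)*4.2),tuple(map(int,g[i]))) for i in range(8,70)])
```

```text
[571.2 275.6   8. ] [536.  113.1   8. ]
theta -12.233919867338216
slot [464.  196.5   8. ]
frontwall outer 30.29417766778717
frontrim in 43.898135582765086
fchamfer bot 84.07586297710435
ffloor 121.49451278915411
bfloor 182.99789834532007
b chamfer bot 152.68031851597794
brim 171.67405950275585
mid wall back rim 186.4933451921109
mid wall back floor 221.00178577029322
back wall floor 374.9211307625597
bw rim in 366.742597024656
bw out rim 416.9536499708588
bw out base 417.3713837147938
base edge 446.2343448275863
[(33, (164, 157, 139)), (37, (163, 156, 138)), (42, (164, 157, 139)), (46, (163, 156, 140)), (50, (157, 141, 117)), (54, (162, 129, 87)), (58, (171, 131, 82)), (63, (178, 136, 86)), (67, (181, 140, 88)), (71, (182, 140, 89)), (75, (178, 137, 86)), (79, (172, 131, 83)), (84, (159, 120, 76)), (88, (161, 123, 78)), (92, (185, 142, 90)), (96, (195, 150, 97)), (100, (189, 146, 93)), (105, (195, 150, 95)), (109, (193, 150, 94)), (113, (183, 141, 88)), (117, (207, 158, 99)), (121, (249, 216, 142)), (126, (253, 234, 160)), (130, (254, 237, 167)), (134, (254, 242, 173)), (138, (254, 
[... 166 characters left out ...]
189, 122)), (172, (247, 214, 140)), (176, (246, 216, 141)), (180, (250, 223, 148)), (184, (217, 170, 107)), (189, (177, 136, 85)), (193, (188, 145, 91)), (197, (185, 142, 89)), (201, (190, 146, 92)), (205, (191, 147, 92)), (210, (194, 150, 95)), (214, (185, 142, 90)), (218, (239, 196, 127)), (222, (253, 231, 154)), (226, (252, 230, 156)), (231, (251, 228, 155)), (235, (251, 229, 155)), (239, (252, 230, 155)), (243, (251, 229, 155)), (247, (251, 229, 155)), (252, (251, 229, 155)), (256, (251, 228, 155)), (260, (251, 227, 153)), (264, (251, 227, 151)), (268, (250, 226, 152)), (273, (251, 227, 152)), (277, (251, 228, 154)), (281, (251, 229, 155)), (285, (251, 229, 155)), (289, (251, 227, 151))]
```

Run:
```python
from h import *
np.set_printoptions(precision=1,suppress=True)
p=grab('wrist'); g=p['img'][:,:,0].astype(float); s=sensors.state()
off0=np.array([464,196.5,8.])
for nm,x,h,sgn in [('mid wall back floor',22,0,1),('midrim back',22,58,-1),('front floor',-10,0,1)]:
    W=[]
    Rz=R.from_euler('z',-12.2,degrees=True).as_matrix()
    a,b=[proj(p,off0+Rz@np.array([x,y,h])) for y in(-95,95)]
    for r in range(int(b[1])+8,215,3):
        c=np.interp(r,[b[1],a[1]],[b[0],a[0]]); k=np.arange(int(c)-4,int(c)+5)
        d=sgn*(g[r,k+1]-g[r,k-1]); j=np.argmax(d)
        if 0<j<len(k)-1 and d[j]>30:
            j0=.5*(d[j-1]-d[j+1])/(d[j-1]-2*d[j]+d[j+1]); W.append(onz(p,(k[j]+j0+.5,r),8+h))
    W=np.array(W); k=np.polyfit(W[:,1],W[:,0],1); k=np.polyfit(*W[abs(W[:,0]-np.polyval(k,W[:,1]))<1.5][:,[1,0]].T,1)
    th=-np.degrees(np.arctan(k[0])); print(nm,len(W),'theta',th,'slot x at y=196.5:',np.polyval(k,196.5)-x/np.cos(np.radians(th)))
Rt=rot(s['ee_rot']); print('lower edge now',s['ee_pos']+Rt[:,2]*107, 'tool theta',s['ee_rot'][2]-90)
```

```text
mid wall back floor 35 theta -12.553956246893188 slot x at y=196.5: 463.58129268491086
midrim back 36 theta -12.434424825258452 slot x at y=196.5: 464.0206191478148
front floor 35 theta -12.561655132232953 slot x at y=196.5: 463.55127996623605
lower edge now [456.4 196.1 129.5] tool theta -10.428045254188746
```

Run:
```python
from h import *
np.set_printoptions(precision=1,suppress=True)
p=grab('wrist'); s=sensors.state(); Rt=rot(s['ee_rot'])
print('origin pred',proj(p,s['ee_pos']+Rt@np.array([0,7,44])), viewer.pinpoint('notebook',p)[0]['location'])
print('spine end pred',proj(p,s['ee_pos']+Rt@np.array([90,0,-19])),proj(p,s['ee_pos']+Rt@np.array([90,0,107])))
print([(r,tuple(map(int,p['img'][r,315]))) for r in range(60,130,3)])
T=frame(-12.5,20); le=np.array([463.7,196.5,8+58+25]); plan(le-T[:,2]*107,T,4)
```

```text
origin pred [328.6 221.9] [325.7, 221.5]
spine end pred [320.   88.3] [319.4 104.6]
[(60, (243, 239, 230)), (63, (244, 241, 232)), (66, (245, 242, 233)), (69, (245, 241, 233)), (72, (245, 241, 233)), (75, (245, 242, 233)), (78, (245, 241, 233)), (81, (245, 241, 233)), (84, (245, 242, 233)), (87, (245, 242, 234)), (90, (244, 241, 232)), (93, (164, 156, 139)), (96, (165, 157, 139)), (99, (165, 157, 140)), (102, (166, 157, 140)), (105, (165, 157, 139)), (108, (166, 158, 141)), (111, (165, 157, 140)), (114, (165, 157, 140)), (117, (165, 157, 140)), (120, (165, 157, 140)), (123, (164, 157, 140)), (126, (165, 157, 140)), (129, (165, 156, 140))]
0.01, 0.49, 0.84, -0.000, 0.003, 0.009, 0.01, 0.49, 0.84, -0.000, 0.003, 0.009, 0.01, 0.49, 0.84, -0.000, 0.003, 0.009, 0.01, 0.49, 0.84, -0.000, 0.003, 0.009,
```

Request:
step_arm(
  plan=[0.01,0.49,0.84,0,0.003,0.009,0.01,0.49,0.84,0,0.003,0.009,0.01,0.49,0.84,0,0.003,0.009,0.01,0.49,0.84,0,0.003,0.009,0,0,0,0,0,0],
)

```text
time_s: 7.3
ee_pos: [498.5, 188.0, 189.0]
ee_rot: [-159.7, 0.2, 77.4]
force: [0.0, -0.3, -2.2]
gripper_width: 13.2
gripper_force: 25.0
```

Run:
```python
from h import *
np.set_printoptions(precision=1,suppress=True)
s=sensors.state(); Rt=rot(s['ee_rot']); print(s['ee_pos'],s['ee_rot'],'LE',s['ee_pos']+Rt[:,2]*107)
p=grab('wrist');q=grab('scene')
def box(pic,c0,r0,w,h,f,pts):
    im=cv2.resize(pic['img'][r0:r0+h,c0:c0+w],None,fx=f,fy=f,interpolation=cv2.INTER_CUBIC)
    for X in pts:
        u=(proj(pic,s['ee_pos']+Rt@np.array(X))-(c0,r0))*f; cv2.circle(im,tuple(int(v) for v in u),3,(255,0,0),1)
    return im
pts=[(x,y,z) for x in(-90,90) for y in(-7,7) for z in(-19,107)]
a=box(p,260,70,120,180,3,pts); b=box(q,190,70,130,180,3,pts)
cv2.imwrite('pics/m3.png',np.hstack([a,b])[:,:,::-1])
```

```text
[498.5 188.  189. ] [-159.7    0.2   77.4] LE [462.2 195.8  88.6]
```

View pics/m3.png

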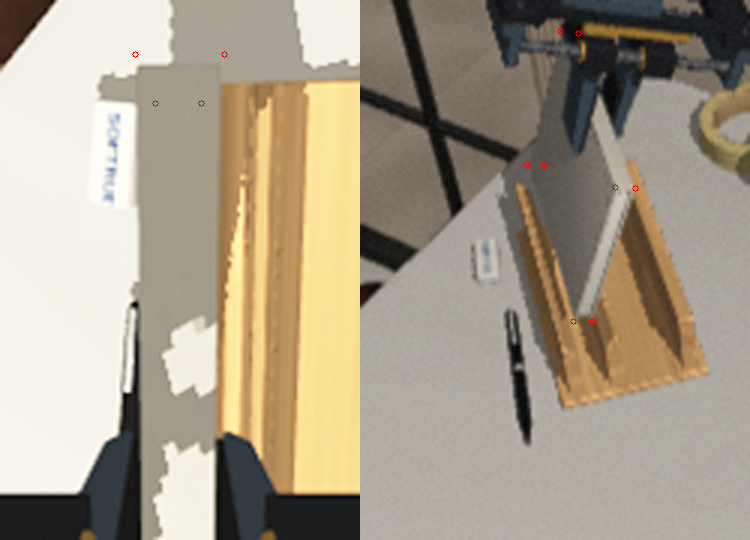

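Wrist (left): the notebook's far end is about 4 px short of prediction, so it sits about 2.5 mm toward -y in the grip; the thickness line agrees. Scene (right): the lower corner is within about 1 px of prediction. I'll correct and enter the mouth.

Run:
```python
from h import *
s=sensors.state(); T=frame(-12.5,20); le=np.array([463.7,196.5,55]); plan(le-T[:,2]*107+2.5*T[:,0],T,5)
# pivot about lower edge 20deg -> 0 in 10 rows
print('pivot'); p0=None
for i in range(8):
    a=frame(-12.5,20-2.5*i);b=frame(-12.5,17.5-2.5*i)
    plan(-b[:,2]*107,b,1,-a[:,2]*107,a)
```

```text
0.06, 0.25, 0.66, -0.001, 0.000, -0.000, 0.05, 0.25, 0.66, -0.001, 0.000, -0.000, 0.05, 0.25, 0.66, -0.001, 0.000, -0.000, 0.05, 0.25, 0.66, -0.001, 0.000, -0.000, 0.05, 0.25, 0.66, -0.001, 0.000, -0.000,

pivot
-0.00, -0.47, 0.01, -0.044, 0.000, -0.000, 
-0.00, -0.47, 0.01, -0.044, 0.000, 0.000, 
0.00, -0.47, 0.01, -0.044, -0.000, 0.000, 
0.00, -0.47, 0.01, -0.044, 0.000, 0.000, 
-0.00, -0.47, 0.01, -0.044, -0.000, -0.000, 
-0.00, -0.47, 0.01, -0.044, -0.000, -0.000, 
-0.00, -0.47, 0.01, -0.044, 0.000, 0.000, 
0.00, -0.47, 0.01, -0.044, -0.000, -0.000,
```

Request:
step_arm(
  plan=[0.06,0.25,0.66,-0.001,0,0,0.05,0.25,0.66,-0.001,0,0,0.05,0.25,0.66,-0.001,0,0,0.05,0.25,0.66,-0.001,0,0,0.05,0.25,0.66,-0.001,0,0],
)

```text
time_s: 7.82
ee_pos: [500.2, 191.0, 155.7]
ee_rot: [-160.2, 0.0, 77.4]
force: [-0.0, -1.0, -1.7]
gripper_width: 13.5
gripper_force: 25.0
```

Request:
step_arm(
  plan=[0,0,0,0,0,0,0,0,0,0,0,0,0,0,0,0,0,0,0,0,0,0,0,0,0,0,0,0,0,0],
)

```text
time_s: 8.23
ee_pos: [500.6, 191.0, 156.8]
ee_rot: [-160.3, 0.0, 77.4]
force: [0.9, -0.1, -1.2]
gripper_width: 13.5
gripper_force: 25.0
```

Run:
```python
from h import *
np.set_printoptions(precision=1,suppress=True)
s=sensors.state(); Rt=rot(s['ee_rot']); print(s['ee_pos'],s['ee_rot'],'LE',s['ee_pos']+Rt[:,2]*107-2.5*Rt[:,0],s['force'])
p=grab('wrist');q=grab('scene')
a=cv2.resize(p['img'][70:250,260:400],None,fx=3,fy=3,interpolation=2); b=cv2.resize(q['img'][90:210,210:310],None,fx=4.5,fy=4.5,interpolation=2)[:540,:370]
cv2.imwrite('pics/m4.png',np.hstack([a,b])[:,:,::-1])
```

```text
[500.6 191.  156.8] [-160.3    0.    77.4] LE [464.8 196.5  56.1] [ 0.9 -0.1 -1.2]
```

View pics/m4.png

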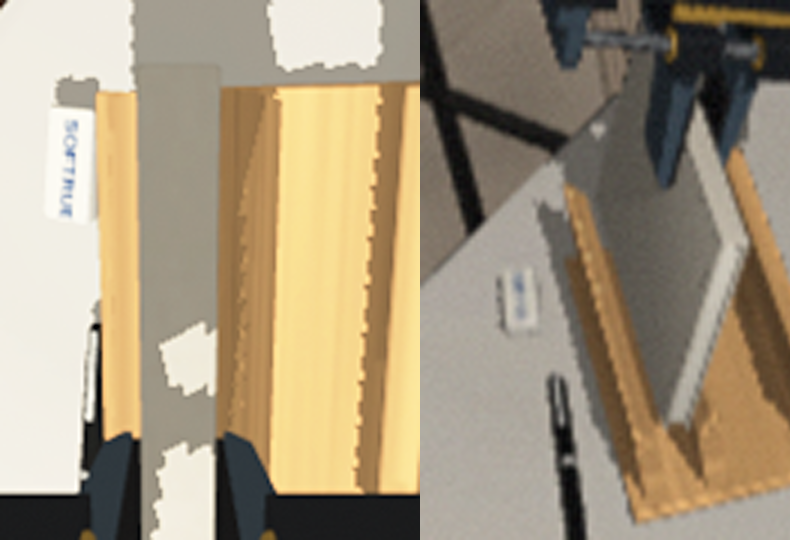

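The picture shows the leaning notebook's lower edge between the front and middle walls, with no contact force. I'll hold a moment longer, then pivot it upright about the lower edge.

Request:
step_arm(
  plan=[0,0,0,0,0,0,0,0,0,0,0,0,0,0,0,0,0,0,0,0,0,0,0,0,0,0,0,0,0,0],
)

```text
time_s: 8.75
ee_pos: [500.3, 191.0, 156.5]
ee_rot: [-160.2, 0.0, 77.4]
force: [-0.0, -0.4, -1.9]
gripper_width: 13.6
gripper_force: 25.0
```

Request:
step_arm(
  plan=[0,0,0,0,0,0,0,0,0,0,0,0,0,0,0,0,0,0,0,0,0,0,0,0,0,0,0,0,0,0],
)

```text
time_s: 9.17
ee_pos: [500.4, 191.0, 156.5]
ee_rot: [-160.2, 0.0, 77.4]
force: [-0.4, -0.9, -2.9]
gripper_width: 13.5
gripper_force: 25.0
```

Request:
step_arm(
  plan=[0,-0.47,0.01,-0.044,0,0,0,-0.47,0.01,-0.044,0,0,0,-0.47,0.01,-0.044,0,0,0,-0.47,0.01,-0.044,0,0],
)

```text
time_s: 9.5
ee_pos: [482.5, 194.9, 161.3]
ee_rot: [-170.4, 0.0, 77.4]
force: [0.9, -0.0, -1.0]
gripper_width: 13.7
gripper_force: 25.0
```

Request:
step_arm(
  plan=[0,-0.47,0.01,-0.044,0,0,0,-0.47,0.01,-0.044,0,0,0,-0.47,0.01,-0.044,0,0,0,-0.47,0.01,-0.044,0,0,0,0,0,0,0,0],
)

```text
time_s: 9.92
ee_pos: [461.8, 199.1, 163.0]
ee_rot: [179.7, 0.1, 77.5]
force: [-0.5, 1.4, -1.7]
gripper_width: 13.9
gripper_force: 25.0
```

Run:
```python
from h import *
np.set_printoptions(precision=2,suppress=True)
for i in range(3):
    p=grab('wrist'); s=sensors.state(); Rt=rot(s['ee_rot']); print(s['ee_pos'],s['ee_rot'],'LE',s['ee_pos']+Rt[:,2]*107-2.5*Rt[:,0],s['force'])
T=frame(-12.5,0); plan(np.array([463.7,196.5,55+107])+2.5*T[:,0],T,1)
```

```text
[463.03 199.19 163.08] [179.69   0.04  77.49] LE [463.05 196.56  56.08] [ 0.9   0.75 -1.42]
[464.12 199.21 163.12] [179.65   0.01  77.45] LE [464.2  196.61  56.12] [ 0.28 -0.01 -1.08]
[464.79 199.15 163.02] [179.63   0.    77.41] LE [464.91 196.56  56.02] [ 0.2   0.23 -2.18]
-0.03, -0.05, 0.10, 0.006, 0.000, -0.002,
```

Request:
step_arm(
  plan=[0,0,0.6,0.006,0,0,0,0,0.6,0,0,0,0,0,0.6,0,0,0,0,0,0.6,0,0,0,0,0,0,0,0,0],
)

```text
time_s: 10.48
ee_pos: [463.6, 198.4, 136.9]
ee_rot: [-179.8, 0.1, 77.4]
force: [-0.5, -0.8, -1.1]
gripper_width: 13.9
gripper_force: 25.0
```

Request:
step_arm(
  plan=[0,0,0.5,0,0,0,0,0,0.5,0,0,0,0,0,0.4,0,0,0,0,0,0.3,0,0,0,0,0,0,0,0,0],
)

```text
time_s: 10.9
ee_pos: [464.0, 198.8, 121.1]
ee_rot: [-180.0, 0.1, 77.4]
force: [-0.1, 0.8, -0.6]
gripper_width: 13.4
gripper_force: 25.0
```

Request:
step_arm(
  plan=[0,0,0.2,0,0,0,0,0,0,0,0,0],
)

```text
time_s: 11.07
ee_pos: [464.4, 199.0, 119.7]
ee_rot: [180.0, 0.0, 77.4]
force: [0.0, -0.3, -0.7]
gripper_width: 13.6
gripper_force: 25.0
```

Request:
step_arm(
  plan=[0,0,0.15,0,0,0,0,0,0,0,0,0],
)

```text
time_s: 11.23
ee_pos: [464.4, 199.0, 118.2]
ee_rot: [180.0, 0.0, 77.4]
force: [0.2, -0.6, -1.6]
gripper_width: 13.6
gripper_force: 25.0
```

Request:
step_arm(
  plan=[0,0,0.15,0,0,0,0,0,0,0,0,0,0,0,0,0,0,0],
)

```text
time_s: 11.48
ee_pos: [464.7, 199.2, 117.2]
ee_rot: [179.9, -0.0, 77.4]
force: [0.1, 0.6, 2.1]
gripper_width: 13.4
gripper_force: 25.0
```

Request:
step_arm(
  plan=[0,0,0.1,0,0,0,0,0,0,0,0,0,0,0,0,0,0,0],
)

```text
time_s: 11.73
ee_pos: [464.7, 199.3, 117.1]
ee_rot: [179.9, -0.0, 77.4]
force: [-1.8, 0.6, 9.3]
gripper_width: 13.3
gripper_force: 25.0
```

Request:
step_arm(
  plan=[0,0,0.1,0,0,0,0,0,0,0,0,0,0,0,0,0,0,0],
)

```text
time_s: 11.98
ee_pos: [464.8, 199.3, 117.1]
ee_rot: [179.9, -0.0, 77.4]
force: [-3.2, 0.2, 15.2]
gripper_width: 13.4
gripper_force: 25.0
```

Floor contact at about the expected height. I'll relieve the press and check the position before letting go.

Request:
step_arm(
  plan=[0,0,-0.18,0,0,0,0,0,0,0,0,0,0,0,0,0,0,0],
)

```text
time_s: 12.23
ee_pos: [464.8, 199.2, 117.1]
ee_rot: [179.9, -0.0, 77.4]
force: [-0.1, 0.4, 6.0]
gripper_width: 13.4
gripper_force: 25.0
```

Run:
```python
from h import *
np.set_printoptions(precision=1,suppress=True)
s=sensors.state(); Rt=rot(s['ee_rot']); print(s['ee_pos'],s['ee_rot'],s['force'])
p=grab('wrist');q=grab('scene')
Rz=R.from_euler('z',-12.5,degrees=True).as_matrix()
a=cv2.resize(p['img'][50:230,260:400],None,fx=3,fy=3,interpolation=2); b=cv2.resize(q['img'][90:210,210:310],None,fx=4.5,fy=4.5,interpolation=2)[:540,:370]
# mark: ends of a notebook centred in slot, spine height 134, as seen by each camera
for img,pic,o,f in((a,p,(260,50),3),(b,q,(210,90),4.5)):
    for y,x,h in [(90,-7,126),(90,7,126),(-90,7,126),(-90,-7,126),(-90,0,0),(100,-30,0),(-100,-30,0)]:
        u=(proj(pic,np.array([463.7,196.5,8])+Rz@np.array([x,y,h]))-o)*f; cv2.circle(img,tuple(int(v) for v in u),3,(255,0,0),1)
cv2.imwrite('pics/m5.png',np.hstack([a,b])[:,:,::-1])
```

```text
[464.8 199.2 117.1] [179.9  -0.   77.4] [-0.1  0.4  6. ]
```

View pics/m5.png

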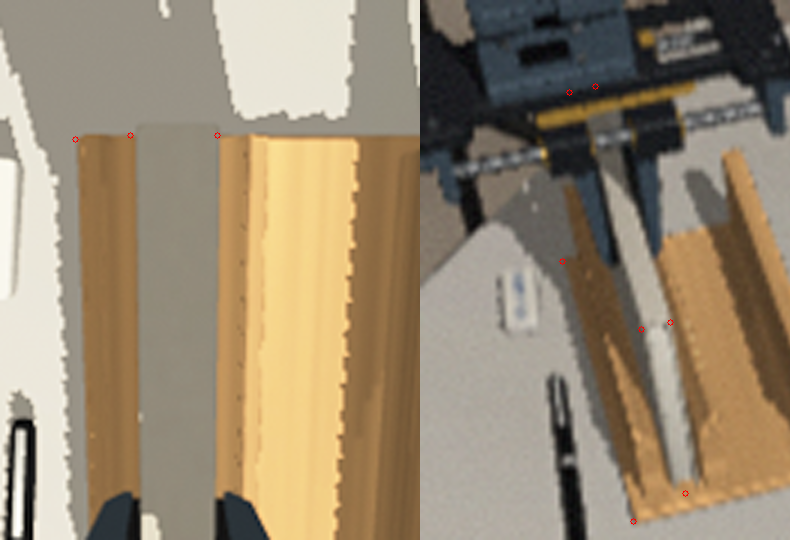

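Wrist view: the spine lies in the narrow slot, its far end within about 1–2 mm of centred. The scene shows the near end as predicted (around (660,328), foot at (685,488)). Releasing and retreating.

Request:
step_arm(
  plan=[0,0,0,0,0,0,0,0,0,0,0,0,0,0,0,0,0,0,0,0,0,0,0,0,0,0,0,0,0,0],
  hand=5,
)

```text
time_s: 12.75
ee_pos: [464.3, 198.9, 116.3]
ee_rot: [180.0, 0.0, 77.4]
force: [0.2, 0.3, -0.1]
gripper_width: 43.6
gripper_force: 0.0
```

Request:
step_arm(
  plan=[0,0,0,0,0,0,0,0,0,0,0,0,0,0,0,0,0,0,0,0,0,0,0,0,0,0,0,0,0,0],
)

```text
time_s: 13.17
ee_pos: [464.4, 199.0, 116.6]
ee_rot: [180.0, 0.0, 77.4]
force: [0.1, 0.0, -0.4]
gripper_width: 50.0
gripper_force: 0.0
```

Request:
step_arm(
  plan=[0,0,-1,0,0,0,0,0,-2.5,0,0,0,0,0,-3,0,0,0,0,0,-3,0,0,0,0,0,-2.5,0,0,0],
)

```text
time_s: 13.58
ee_pos: [464.7, 199.2, 239.5]
ee_rot: [179.9, -0.1, 77.4]
force: [0.8, 1.0, -0.8]
gripper_width: 49.8
gripper_force: 0.0
```

Request:
step_arm(
  plan=[0,0,0,0,0,0,0,0,0,0,0,0,0,0,0,0,0,0,0,0,0,0,0,0,0,0,0,0,0,0],
)

```text
time_s: 14.0
ee_pos: [463.7, 198.8, 235.4]
ee_rot: [-179.9, 0.1, 77.4]
force: [-0.1, -0.4, 0.2]
gripper_width: 49.8
gripper_force: 0.0
```

Run:
```python
from h import *
p=grab('wrist');q=grab('scene')
print(sensors.state()['ee_pos'],sensors.state()['force'])
a=p['img'][:,240:440]; a=cv2.resize(a,None,fx=1.5,fy=1.5); b=cv2.resize(q['img'][70:220,200:310],None,fx=4,fy=4,interpolation=2)
Rz=R.from_euler('z',-12.5,degrees=True).as_matrix()
for y,x,h in [(90,0,126),(-90,0,126)]:
    u=(proj(p,np.array([463.7,196.5,8])+Rz@np.array([x,y,h]))-(240,0))*1.5; cv2.circle(a,tuple(int(v) for v in u),2,(255,0,0),1)
    u=(proj(q,np.array([463.7,196.5,8])+Rz@np.array([x,y,h]))-(200,70))*4; cv2.circle(b,tuple(int(v) for v in u),3,(255,0,0),1)
cv2.imwrite('pics/m6.png',np.hstack([a[:600],b])[:,:,::-1])
```

```text
[463.94530331 198.88335506 235.63407513] [ 0.76320709 -0.15231095  0.06106389]
```

View pics/m6.png

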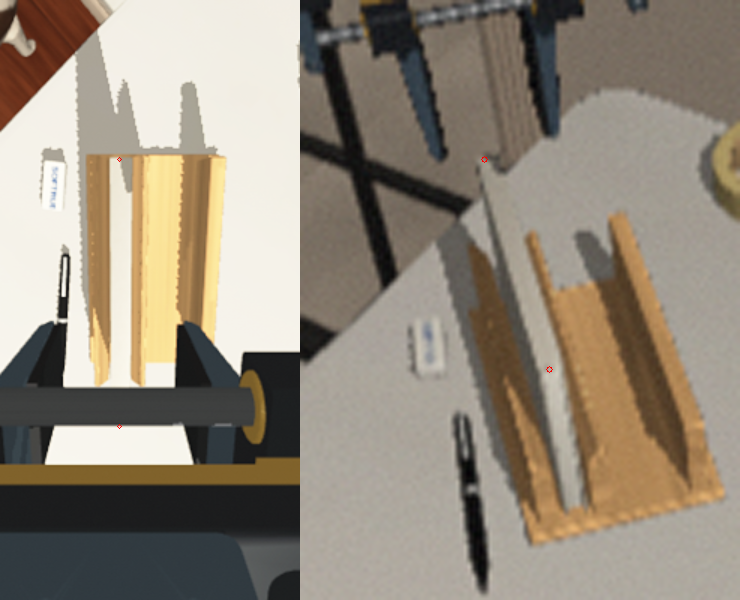

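The notebook stands upright in the narrow slot. Its ends match the centred prediction (marks at (484,160) and (549,369)), and the gripper is clear. Handing in.

```bash
python3 -c "
from workcell import env
print(env.job_done())"
```

```text
the job is handed in; nothing more can be done
None
```

The notebook stands upright on the floor of the narrow slot, centred to about 1–2 mm and released; the job was handed in at about 14 s of the 45 s, and the verdict was not shown.

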